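Set the end play of a solder reel with its knurled nut

TASK

On the stand that carries the tall, narrow solder reel, the knurled nut has only been started on its thread: run it down (clockwise from above) until it bottoms out on the reel, then back it off a quarter turn so that the reel can turn freely. Finish while still gripping the nut and keep it still at that setting, so that I can tighten the little grub screw in its collar; leave the other stand's nut as it is set and do not push the loose things on the mat about.

Things in the scene. Friction and masses are not known exactly. Their poses are not given: they have to be found in the camera images.
- solder_stand: Heavy reel stand, fixed: round grey base 110 mm wide, 14 mm thick, upright threaded spindle 15 mm thick, tip 128 mm above the base's underside, carrying the tall, narrow solder reel (flanges 68 mm wide, 62 mm tall, top 79 mm above the underside, free to turn). Origin: centre of the base's underside, on the spindle's axis, which is z. It stands on a flat blue mat 3 mm thick.
- solder_nut: The nut to be set: bare aluminium, a collar 28 mm wide and 12 mm high below, a knurled grip 38 mm wide and 20 mm high above; the spindle sticks out of its flat top by 10 to 14 mm. A dark line on the top runs outwards along its +x axis, above the grub screw in the collar. Origin: centre of its underside, z up the spindle. Bottomed, the underside is 82 mm above the stand's underside.
- solder_nut_grip (a point): Point on the nut's axis at half height of the knurled grip, 22 mm above the nut's underside, 10 mm below its top; grip here, from above, at any angle round the axis. When the nut is bottomed the top of the reel, wider than the grip, lies 25 mm below this point.
- solder_nut_turn (a joint): Angle of the solder nut, rad: 0 = bottomed out (hard stop), growing as it is unscrewed, anticlockwise from above. Right-hand thread, the nut rises 4 mm per turn. It starts between 3 and 6 (half a turn to nearly a full turn above the stop). Turning takes about 0.06 Nm and it stays where it is left. 1.571 = backed off a quarter turn.
- wire_stand: The other reel stand, of the same make, fixed too, carrying a low, wide reel of wire (flanges 84 mm across, 36 mm tall, top face 53 mm above the base's underside). The spindle tip is 128 mm above the underside. Origin: centre of the base's underside. The two stands change places from start to start.
- wire_nut_turn (a joint): Angle of the nut (same make and size) on the other stand, 0 = bottomed, growing anticlockwise. It has been set already, to about a quarter turn from its stop, and is to be left so. Its top is 92 mm above the bench.
- screwdriver: Loose screwdriver 160 mm long, black handle, lying flat on the mat between the two stands. Leave alone.
- strippers: Loose wire strippers 170 mm long, yellow grips, lying on the mat beyond the stands. Leave alone.
- tip_cleaner: Loose round tin 64 mm across, 32 mm high, filled with brass curls. Origin: centre of the underside. Leave alone.
- flux_jar: Loose small white jar with black lid, 40 mm across, 42 mm high. Origin: centre of the underside. Leave alone.
- phone: Loose black phone 147 x 71 x 9 mm, lying flat. Leave alone.
- board: Loose small circuit board 75 x 50 mm on four stand-offs, 23 mm high in all. Leave alone.
- heatsink: Loose finned aluminium heat sink 50 x 45 x 25 mm. Leave alone.
There are look-alikes about, which are no part of the job. Leave any green or turquoise look-alike of the solder_stand alone.

How it is judged:
By the outcome, as a careful person would: the job done as asked, in the order asked, and still so for the second after the job is handed in, while the arm keeps its last pose, push and grip.
It also fails if it takes over 58 s, if anything falls off the work surface, if the arm or the gripper's body presses on something with over 40 N, if the wrist force passes 120 N, or if a joint passes its speed limit or range.

ROBOT

A 6-joint arm with a two-finger parallel gripper is mounted at the origin on the work surface. World frame = base frame: x ahead of the robot, y to its left, z up, the work surface at z = 0. Lengths are in m, angles in rad, forces in N, time in s.
With the tool pointing down it reaches from about 0.425 to 0.95 m from the base axis. Payload 3.5 kg.
Tool frame: the origin (TCP) lies on the centre line of the jaws, within the pads' length; the fingertips stand 17 mm ahead of it and the grasp point (between the pads) lies 2 mm behind it; z points along the fingers, y is the line along which they close (so a half turn about z gives the same grasp; the last joint's range is limited). The gripper opens to 85 mm and grips with 20 to 120 N. Pads are 22 mm wide; open, the fingers measure 114 mm over their backs; the gripper's body (76 mm by 85 mm) begins 54 mm behind the grasp point. The pads swing forward as they close: fully open they stand 13 mm farther back than shut.
Start: joints at [-1.495, 0.286, 1.577, -0, 1.279, -0.15], TCP at [0.151, -0.658, 0.248] pointing down, gripper open.
Joint ranges: [-2.77, 2.77], [-0.9, 2.22], [0.21, 2.48], [-1.53, 4.67], [0.24, 2.81], [-2.84, 2.84]. Speed limits (rad/s): [2.79, 2.79, 3.14, 3.14, 3.14, 3.14].

INTERFACE

Orientations are given as a unit quaternion [x, y, z, w].
In Python, from plant import ctrl gives the robot as it stands. The module is installed in compiled form; this text tells all that it offers.
- The arm moves only by the tool drive_tool, never from a script. Its argument "moves" is a list of rows, each a list of 3 entries, a list of its own where there are three numbers: the turn, a rotation vector about the tool's x, y, z in rad, then the shift along the tool's x, y, z in m, then the finger opening in m, from 0 to 0.0854. A call has 1 to 5 rows; each row shifts and turns the commanded pose from where the row before left it, along the tool's axes as they then stand; what a row does not reach is not made up. A row lasts 1/8 s, in which the tool goes at most 62.5 mm and 10.7 degrees, less where a joint would pass 70% of its speed; a pose out of reach is approached as far as the arm can. A call with a gripper value outside its range is refused whole. The fingers move at their own pace and stop on an object; "grip_force" is the grip in N (left out, the last holds). Time passes only in rows, so rows that do not move let the fingers close. It gives the time, the measured TCP pose, the force, the opening and the grip force at its end, in the units of the state.
- ctrl.get_state(): the state, without advancing time (a new reading comes with each control period).
- ctrl.read_camera(name): name is "side" or "top" or "wrist"; returns a dict with "image" (420x560x3 uint8, red, green, blue), "fx", "fy", "cx", "cy" (pixels), "R" (3x3) and "t" (3): a world point X has camera coordinates R X + t. Camera axes: x right, y down, z forward; pixel columns grow to the right and rows downward; lengths in m; the calibration is good to about 2 mm. The wrist camera is an equidistant fisheye: a pixel r from the principal point sees the ray r / f radians off the axis. A picture is of the moment at which its call begins. There is no depth.
- ctrl.sign_off(): hands the job in; it is judged then, once.
The state is a dict: "time": time; "qpos": joint angles; "dq": joint speeds; "joint_efforts": joint torques, N m; "eef_pos": TCP position; "tcp_rot": TCP orientation; "contact_force": force on the tool from outside, world axes, zero at the start; "wrist_torque": the same for the moment, N m; "opening": opening from 0.0 (shut) to 1.0 (fully open); "finger_force": force on a finger pad.
Only numpy, scipy, OpenCV 4.12 (cv2) and the standard library are available. Lean on these libraries where they do the work, as an engineer would, in place of code of your own. Each camera call takes 0.05 s, during which the arm holds its last target. There are 200 camera calls.

## Working session

There is one attempt and no reset: what is moved stays moved. The work goes in short steps, Python scripts to look and compute and a tool call to move; the robot and the scene stay as the last step left them, time stands still between calls to the robot, and variables do not carry over. Pictures are saved under pics/ and viewed, at most 10 in all, crops included, and the job is handed in when it is done.

Besides the shell and the picture viewer there is one more tool, called after ">>>" in YAML: its name, and indented under it one key for each argument. drive_tool: Moves the arm, as the interface text tells. Its arguments: {"type":"object","properties":{"moves":{"type":"array","items":{"type":"array"}},"grip_force":{"type":"number"}},"required":["moves"]}

```bash
mkdir -p pics
python3 - <<'E'
from plant import ctrl
import cv2,pickle
s=ctrl.get_state();print({k:s[k] for k in('time','eef_pos','tcp_rot','opening')})
d={n:ctrl.read_camera(n) for n in('side','top','wrist')}
pickle.dump(d,open('d0.pkl','wb'))
for n in d: cv2.imwrite(f'pics/{n}0.png',d[n]['image'][:,:,::-1]); print(n,d[n]['fx'],d[n]['R'],d[n]['t'])
E
```

```text
{'time': 0.0, 'eef_pos': array([ 0.15110072, -0.65722829,  0.24692918]), 'tcp_rot': array([ 9.93634792e-01,  1.12643082e-01,  5.74920474e-05, -1.19670038e-03]), 'opening': 1.0007145446385282}
side 413.4115696060183 [[-0.90871495 -0.41702023  0.01820086]
 [-0.27410204  0.56326595 -0.77948672]
 [ 0.31480981 -0.71332012 -0.62615428]] [0.48107534 0.2686174  0.90294486]
top 461.139659682971 [[-0.11969127 -0.9928069   0.00290852]
 [-0.9721174   0.11660095 -0.20345016]
 [ 0.20164759 -0.02717864 -0.97908098]] [-0.029059    0.56874691  0.98959467]
wrist 325.19226210127806 [[ 0.22510511 -0.97433246 -0.00198602]
 [-0.92741513 -0.21488958  0.30614318]
 [-0.29871201 -0.06707253 -0.95198341]] [-0.67404348 -0.04052835  0.3799361 ]
```

View pics/top0.png

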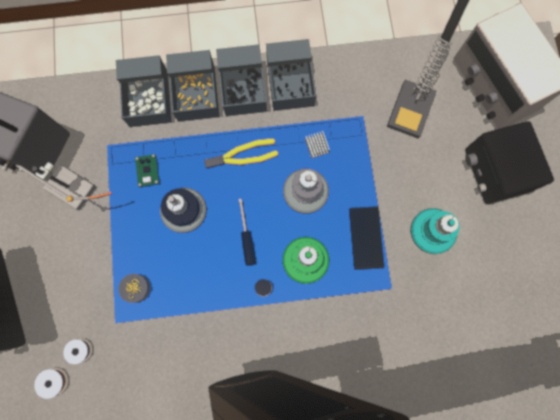

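View pics/side0.png

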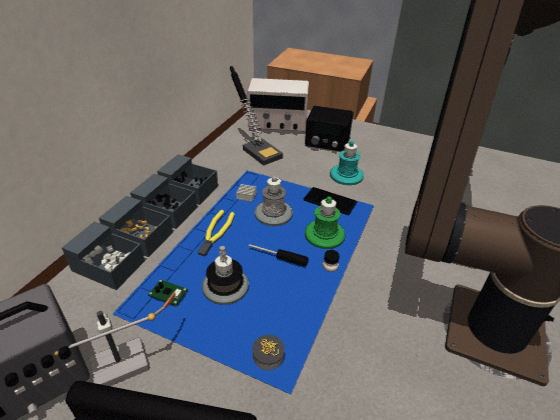

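The candidates in the top view are:
- grey stand with a tall grey reel at (307,188)
- grey stand with a low, wide black reel at (182,208), the wire stand
- green look-alike at (307,258)
- turquoise look-alike at (436,230)

By the description I choose the grey stand at (307,188), which is at about (273,198) in the side view. I'll check it in a close crop.

Run:
```python
import cv2,pickle,numpy as np
d=pickle.load(open('d0.pkl','rb'))
t=d['top']['image'][160:220,270:345];s=d['side']['image'][165:235,235:310]
w=d['wrist']['image']
r=lambda a,h:cv2.resize(a,(int(a.shape[1]*h/a.shape[0]),h),interpolation=cv2.INTER_CUBIC)
cv2.imwrite('pics/c1.png',np.hstack([r(t,300),r(s,300)])[:,:,::-1])
```

```text
(no output)
```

View pics/c1.png

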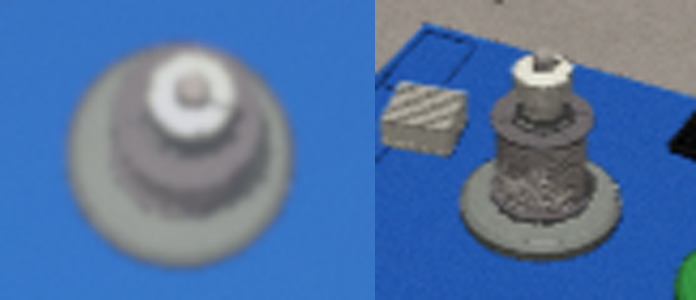

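View pics/wrist0.png

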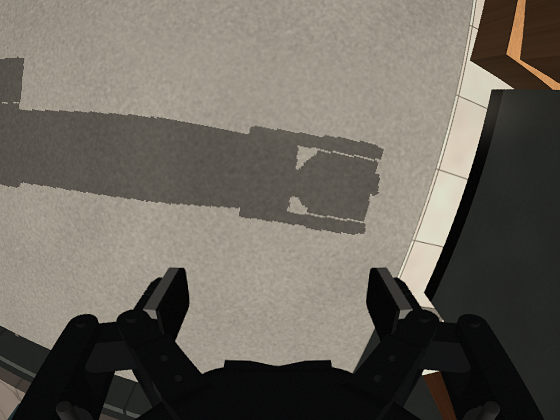

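The crop shows a tall, narrow grey reel with a bare aluminium nut, so the choice holds. The nut top is at about (308,179) in the top view and (274,181) in the side view. Next I measure it.

```bash
cat > h.py <<'E'
import numpy as np,cv2
def ray(c,px,z,fish=False):
    x=(px[0]-c['cx'])/c['fx'];y=(px[1]-c['cy'])/c['fy']
    if fish:
        r=np.hypot(x,y);k=np.sin(r)/r if r>1e-9 else 1;v=np.array([x*k,y*k,np.cos(r)])
    else: v=np.array([x,y,1.])
    R=np.array(c['R']);o=-R.T@c['t'];v=R.T@v
    return o+v*(z-o[2])/v[2]
E
python3 - <<'E'
import pickle
from h import *
d=pickle.load(open('d0.pkl','rb'))
for n,roi in (('top',(265,155,85,70)),('side',(245,168,50,60))):
    c=d[n];x,y,w,h=roi;im=c['image'][y:y+h,x:x+w].astype(int)
    nb=((im[:,:,2]-im[:,:,0])<60).astype(np.uint8)
    k,lab,st,ce=cv2.connectedComponentsWithStats(nb);i=1+np.argmax(st[1:,4])
    print(n,'blob',st[i]+[x,y,0,0,0])
    if n=='top':
        cn=max(cv2.findContours(nb,0,1)[0],key=len)
        e=cv2.fitEllipse(cv2.convexHull(cn));p=np.array(e[0])+[x,y];print('base',p,e[1],ray(c,p,.012))
    b=((im.min(2)>170)).astype(np.uint8)
    k,lab,st,ce=cv2.connectedComponentsWithStats(b);i=1+np.argmax(st[1:,4]);q=st[i]
    cn=max(cv2.findContours(b,0,1)[0],key=len);e=cv2.fitEllipse(cv2.convexHull(cn));p=np.array(e[0])+[x,y]
    print('nut',q,p,e[1],ray(c,p,.120))
E
```

```text
top blob [ 283  169   46   44 1584]
base [305.51729584 190.7156868 ] (44.1880989074707, 45.25293731689453) [ 0.60295205 -0.15260144  0.012     ]
nut [ 35  16  17  16 180] [307.76167679 178.30216599] (15.630986213684082, 16.603111267089844) [ 0.60430118 -0.15249747  0.12      ]
side blob [ 245  168   50   58 1646]
nut [23 10 13  7 50] [273.8859005 180.8910017] (6.864590644836426, 12.454026222229004) [ 0.60252944 -0.14552349  0.12      ]
```

>>> drive_tool:
  moves:
    - [[0,0,0],[0.046,-0.0325,0],0.085]
    - [[0,0,0],[0.046,-0.0325,0],0.085]
    - [[0,0,0],[0.046,-0.0325,0],0.085]
    - [[0,0,0],[0.046,-0.0325,0],0.085]
    - [[0,0,0],[0.046,-0.0325,0],0.085]
  grip_force: 30

```text
time: 0.78
eef_pos: [0.3398, -0.4463, 0.248]
tcp_rot: [0.994, 0.113, 0.0, -0.0]
contact_force: [0.3, -0.7, -0.7]
opening: 0.992
finger_force: 0.0
```

>>> drive_tool:
  moves:
    - [[0,0,0],[0.046,-0.0325,0],0.085]
    - [[0,0,0],[0.046,-0.0325,0],0.085]
    - [[0,0,0],[0.046,-0.0325,0],0.085]
    - [[0,0,0],[0.046,-0.0325,0],0.085]
    - [[0,0,0],[0.046,-0.0325,0],0.085]

```text
time: 1.4
eef_pos: [0.5276, -0.2365, 0.2481]
tcp_rot: [0.994, 0.113, -0.0, -0.0]
contact_force: [1.0, -0.6, -0.3]
opening: 0.993
finger_force: 0.0
```

>>> drive_tool:
  moves:
    - [[0,0,0],[0.046,-0.0325,0],0.085]
    - [[0,0,0],[0.046,-0.0325,0],0.085]
    - [[0,0,-0.186],[0,0,0],0.085]
    - [[0,0,-0.186],[0,0,0],0.085]
    - [[0,0,-0.186],[0,0,0],0.085]

```text
time: 2.02
eef_pos: [0.6017, -0.1537, 0.2477]
tcp_rot: [0.923, 0.385, -0.0, -0.0]
contact_force: [0.5, 0.8, 0.4]
opening: 0.997
finger_force: 0.0
```

>>> drive_tool:
  moves:
    - [[0,0,-0.186],[0,0,0],0.085]
    - [[0,0,-0.186],[0,0,0],0.085]
    - [[0,0,-0.186],[0,0,0],0.085]
    - [[0,0,-0.186],[0,0,0],0.085]
    - [[0,0,-0.186],[0,0,0],0.085]

```text
time: 2.65
eef_pos: [0.6016, -0.1541, 0.2478]
tcp_rot: [0.652, 0.758, -0.0, -0.0]
contact_force: [0.1, 0.3, 1.0]
opening: 0.996
finger_force: 0.0
```

>>> drive_tool:
  moves:
    - [[0,0,-0.186],[0,0,0],0.085]
    - [[0,0,-0.186],[0,0,0],0.085]
    - [[0,0,-0.186],[0,0,0],0.085]
    - [[0,0,-0.186],[0,0,0],0.085]
    - [[0,0,-0.186],[0,0,0],0.085]

```text
time: 3.28
eef_pos: [0.6016, -0.154, 0.2478]
tcp_rot: [0.243, 0.97, 0.0, -0.0]
contact_force: [0.4, 0.8, -0.0]
opening: 0.994
finger_force: 0.0
```

>>> drive_tool:
  moves:
    - [[0,0,-0.186],[0,0,0],0.085]
    - [[0,0,-0.186],[0,0,0],0.085]
    - [[0,0,-0.186],[0,0,0],0.085]
    - [[0,0,-0.186],[0,0,0],0.085]
    - [[0,0,-0.186],[0,0,0],0.085]

```text
time: 3.9
eef_pos: [0.6016, -0.154, 0.2478]
tcp_rot: [-0.217, 0.976, 0.0, -0.0]
contact_force: [0.2, -0.3, 0.6]
opening: 0.994
finger_force: 0.0
```

Run:
```python
from plant import ctrl
import pickle
from h import *
s=ctrl.get_state();print(s['qpos'],s['eef_pos'],s['wrist_torque'])
c=ctrl.read_camera('wrist');pickle.dump(c,open('w1.pkl','wb'))
cv2.imwrite('pics/w1.png',c['image'][:,:,::-1])
# project expected nut top centre
X=np.array([.6035,-.1525,.12]);v=c['R']@X+c['t'];th=np.arctan2(np.hypot(*v[:2]),v[2]);u=v[:2]/np.hypot(*v[:2])*th
print('pred',u*[c['fx'],c['fy']]+[c['cx'],c['cy']])
```

```text
[-4.13896821e-01  1.69998553e-01  1.71549570e+00  5.34319275e-05
  1.25704300e+00 -2.42304132e+00] [ 0.60158155 -0.15403935  0.24782044] [-0.00028232 -0.01153588  0.02211278]
pred [277.85319286 209.24432264]
```

View pics/w1.png

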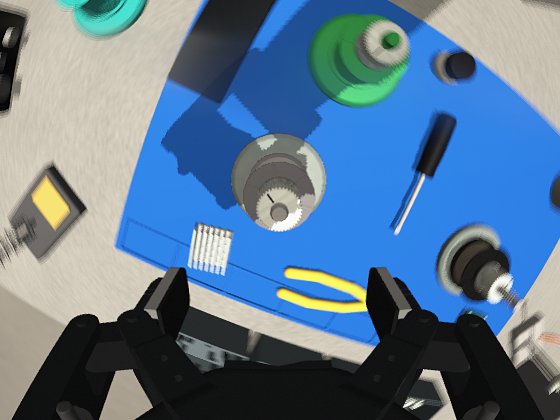

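The nut top is at (279,209), within about 1 px of the predicted position. Its dark line runs from (275,207) to (267,196). The way down is clear, so I descend and grip.

>>> drive_tool:
  moves:
    - [[0,0,-0.14],[-0.0024,0.0006,0.03],0.085]
    - [[0,0,-0.14],[0,0,0.03],0.07]
    - [[0,0,0],[0,0,0.04],0.06]
    - [[0,0,0],[0,0,0.038],0.055]
    - [[0,0,0],[0,0,0],0.05]

```text
time: 4.58
eef_pos: [0.6009, -0.1514, 0.1061]
tcp_rot: [-0.348, 0.938, 0.003, -0.003]
contact_force: [0.5, 0.8, -0.2]
opening: 0.584
finger_force: 0.0
```

>>> drive_tool:
  moves:
    - [[0,0,0],[0,0,0],0.034]
    - [[0,0,0],[0,0,0],0.034]
    - [[0,0,0],[0,0,0],0.034]
    - [[0,0,0],[0,0,0],0.034]
    - [[0,0,0],[0,0,0],0.034]

```text
time: 5.2
eef_pos: [0.6035, -0.1523, 0.111]
tcp_rot: [-0.349, 0.937, 0.0, -0.0]
contact_force: [-3.2, 2.3, -0.6]
opening: 0.434
finger_force: 31.7
```

```bash
cat > look.py <<'E'
from plant import ctrl
import sys
from h import *
s=ctrl.get_state();q=s['tcp_rot'];f=lambda a:np.round(np.array(a),4).tolist()
print(s['time'],'psi',2*np.arctan2(q[1],q[0]),'q6',s['qpos'][5],f(s['eef_pos']),f(s['contact_force']),'tq',f(s['wrist_torque']),s['opening'],s['finger_force'])
if len(sys.argv)>1:
    c=ctrl.read_camera('wrist');a=c['image'][150:420,180:380]
    cv2.imwrite(sys.argv[1],cv2.resize(a,None,fx=2,fy=2,interpolation=2)[:,:,::-1])
E
python3 look.py pics/g1.png
```

```text
5.2 psi 3.853701056335341 q6 -2.6931814573162387 [0.6035, -0.1523, 0.111] [-3.2161, 2.2785, -0.5907] tq [0.4032, 0.6737, 0.0391] 0.4335385938735622 31.733703017234802
```

View pics/g1.png

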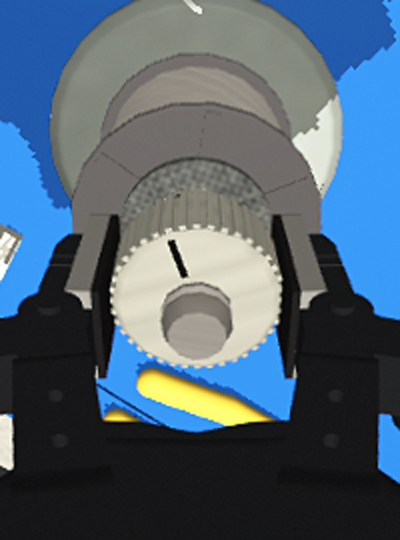

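The picture shows the nut held centrally between the pads, with the line running from (187,275) to (170,240) in the crop. Now I run it down.

>>> drive_tool:
  moves:
    - [[0,0,0.18],[0,0,0.000115],0.034]
    - [[0,0,0.18],[0,0,0.000115],0.034]
    - [[0,0,0.18],[0,0,0.000115],0.034]
    - [[0,0,0.18],[0,0,0.000115],0.034]
    - [[0,0,0.18],[0,0,0.000115],0.034]

```text
time: 5.88
eef_pos: [0.6033, -0.1517, 0.1104]
tcp_rot: [0.096, 0.995, 0.001, -0.001]
contact_force: [-5.5, 4.9, 0.2]
opening: 0.43
finger_force: 31.8
```

```bash
python3 look.py
```

```text
5.875 psi 2.9483408096399115 q6 -1.7876223807927265 [0.6033, -0.1517, 0.1104] [-5.4874, 4.8873, 0.1608] tq [0.6594, 0.7603, 0.0939] 0.4297041465612835 31.790461242198944
```

>>> drive_tool:
  moves:
    - [[0,0,0.18],[0,0,0.000115],0.034]
    - [[0,0,0.18],[0,0,0.000115],0.034]
    - [[0,0,0.18],[0,0,0.000115],0.034]
    - [[0,0,0.18],[0,0,0.000115],0.034]
    - [[0,0,0.18],[0,0,0.000115],0.034]

```text
time: 6.5
eef_pos: [0.6035, -0.1512, 0.1098]
tcp_rot: [0.52, 0.854, 0.001, -0.001]
contact_force: [-3.3, 6.2, 0.8]
opening: 0.434
finger_force: 31.8
```

```bash
python3 look.py pics/g2.png
```

```text
6.5 psi 2.048105298705849 q6 -0.8876252616790523 [0.6035, -0.1512, 0.1098] [-3.2696, 6.1903, 0.7543] tq [0.8839, 0.7121, 0.14] 0.43417076114033565 31.774479746818542
```

View pics/g2.png

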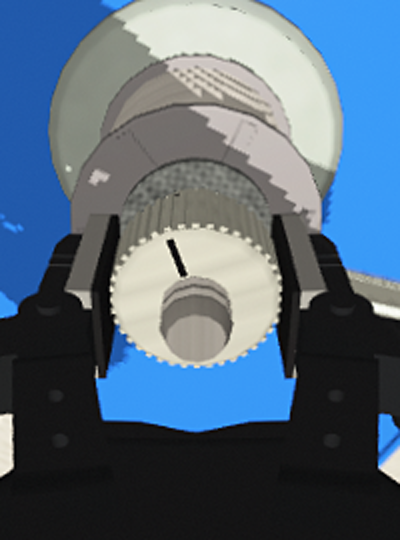

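No slip: the line is still at (185,275) to (169,240). I carry on.

>>> drive_tool:
  moves:
    - [[0,0,0.18],[0,0,0.000115],0.034]
    - [[0,0,0.18],[0,0,0.000115],0.034]
    - [[0,0,0.18],[0,0,0.000115],0.034]
    - [[0,0,0.18],[0,0,0.000115],0.034]
    - [[0,0,0.18],[0,0,0.000115],0.034]

```text
time: 7.18
eef_pos: [0.6041, -0.1511, 0.1092]
tcp_rot: [0.84, 0.543, 0.001, -0.001]
contact_force: [-1.8, 5.7, -0.8]
opening: 0.437
finger_force: 31.7
```

```bash
python3 look.py
```

```text
7.175 psi 1.1477230787331667 q6 0.012388536724352037 [0.6041, -0.1511, 0.1092] [-1.7597, 5.6806, -0.7823] tq [0.9649, 0.4348, 0.0698] 0.4370743422379858 31.718514561653137
```

>>> drive_tool:
  moves:
    - [[0,0,0.1],[0,0,6.4e-05],0.034]
    - [[0,0,0.1],[0,0,6.4e-05],0.034]
    - [[0,0,0.1],[0,0,6.4e-05],0.034]

```text
time: 7.55
eef_pos: [0.6043, -0.1512, 0.1091]
tcp_rot: [0.911, 0.412, 0.001, -0.001]
contact_force: [-1.2, 5.7, -2.1]
opening: 0.427
finger_force: 31.7
```

```bash
python3 look.py
```

```text
7.55 psi 0.8502319380315128 q6 0.3097646735278233 [0.6043, -0.1512, 0.1091] [-1.196, 5.747, -2.1225] tq [1.0821, 0.3266, 0.0586] 0.42678247357872784 31.68622612953186
```

>>> drive_tool:
  moves:
    - [[0,0,0.1],[0,0,6.4e-05],0.034]
    - [[0,0,0.1],[0,0,6.4e-05],0.034]
    - [[0,0,0.1],[0,0,6.4e-05],0.034]
    - [[0,0,0.1],[0,0,6.4e-05],0.034]

```text
time: 8.05
eef_pos: [0.6045, -0.1513, 0.1088]
tcp_rot: [0.975, 0.223, 0.001, -0.001]
contact_force: [-0.1, 4.3, -1.0]
opening: 0.431
finger_force: 31.6
```

```bash
python3 look.py
```

```text
8.05 psi 0.45009412569222634 q6 0.7097958733682319 [0.6045, -0.1513, 0.1088] [-0.0997, 4.288, -1.024] tq [1.0242, 0.225, 0.0444] 0.4313370592514471 31.625715494155884
```

>>> drive_tool:
  moves:
    - [[0,0,0.1],[0,0,6.4e-05],0.034]
    - [[0,0,0.1],[0,0,6.4e-05],0.034]
    - [[0,0,0.1],[0,0,6.4e-05],0.034]
    - [[0,0,0.1],[0,0,6.4e-05],0.034]

```text
time: 8.55
eef_pos: [0.6046, -0.1516, 0.1086]
tcp_rot: [1.0, 0.025, 0.001, -0.001]
contact_force: [-0.3, 2.7, -1.3]
opening: 0.431
finger_force: 31.6
```

```bash
python3 look.py
```

```text
8.55 psi 0.05001297740448082 q6 1.1098073998831999 [0.6046, -0.1516, 0.1086] [-0.2522, 2.7194, -1.2588] tq [0.9084, 0.1349, 0.065] 0.4305119332838517 31.59431666135788
```

>>> drive_tool:
  moves:
    - [[0,0,0.1],[0,0,6.4e-05],0.034]
    - [[0,0,0.1],[0,0,6.4e-05],0.034]
    - [[0,0,0.1],[0,0,6.4e-05],0.034]
    - [[0,0,0.1],[0,0,6.4e-05],0.034]

```text
time: 9.05
eef_pos: [0.6046, -0.1519, 0.1083]
tcp_rot: [0.985, -0.174, 0.001, -0.001]
contact_force: [-1.1, 4.0, -1.5]
opening: 0.435
finger_force: 31.6
```

```bash
python3 look.py
```

```text
9.05 psi -0.349866118653082 q6 1.50974449144423 [0.6046, -0.1519, 0.1083] [-1.076, 4.0193, -1.5069] tq [0.7451, 0.0741, 0.0802] 0.43469655562736587 31.60019874572754
```

>>> drive_tool:
  moves:
    - [[0,0,0.1],[0,0,6.4e-05],0.034]
    - [[0,0,0.1],[0,0,6.4e-05],0.034]
    - [[0,0,0.1],[0,0,6.4e-05],0.034]
    - [[0,0,0.1],[0,0,6.4e-05],0.034]

```text
time: 9.55
eef_pos: [0.6045, -0.1521, 0.1081]
tcp_rot: [0.931, -0.366, 0.001, -0.001]
contact_force: [-1.4, 3.5, -2.1]
opening: 0.434
finger_force: 31.6
```

```bash
python3 look.py
```

```text
9.55 psi -0.7497405259772633 q6 1.90979142340205 [0.6045, -0.1521, 0.1081] [-1.4148, 3.5265, -2.0664] tq [0.6806, 0.1133, 0.0776] 0.4344214046399917 31.603440642356873
```

>>> drive_tool:
  moves:
    - [[0,0,0.1],[0,0,6.4e-05],0.034]
    - [[0,0,0.1],[0,0,6.4e-05],0.034]
    - [[0,0,0.1],[0,0,6.4e-05],0.034]
    - [[0,0,0.1],[0,0,6.4e-05],0.034]

```text
time: 10.05
eef_pos: [0.605, -0.1539, 0.1082]
tcp_rot: [0.841, -0.542, 0.003, 0.001]
contact_force: [-0.2, -3.1, -2.7]
opening: 0.433
finger_force: 31.3
```

```bash
python3 look.py
```

```text
10.05 psi -1.1446728270525528 q6 2.30665329381234 [0.605, -0.1539, 0.1082] [-0.2302, -3.0661, -2.7491] tq [-0.2979, 0.1746, 0.8992] 0.4328001485598905 31.33895695209503
```

The wrist torque has jumped to 0.9 Nm, so the nut is at the stop. I check for slip with the line.

```bash
cat > line.py <<'E'
import sys
from h import *
# angle of dark line about nut centre in crop pixels, from saved crop
for p in sys.argv[1:]:
    a=cv2.imread(p,0);roi=a[232:285,140:255];m=(roi<60).astype(np.uint8)
    k,lab,st,ce=cv2.connectedComponentsWithStats(m)
    for i in range(1,k):
        if st[i,4]>40:
            y,x=np.nonzero(lab==i);v=cv2.fitLine(np.c_[x,y].astype(np.float32),2,0,.01,.01).ravel()
            print(p,st[i],ce[i]+[140,232],np.degrees(np.arctan2(-v[1],v[0]))%180)
E
python3 look.py pics/g3.png; python3 line.py pics/g1.png pics/g2.png pics/g3.png
```

```text
10.05 psi -1.1446728270525528 q6 2.30665329381234 [0.605, -0.1539, 0.1082] [-0.2302, -3.0661, -2.7491] tq [-0.2979, 0.1746, 0.8992] 0.4328001485598905 31.33895695209503
pics/g1.png [ 28   8  19  37 215] [177.20465116 258.20465116] 111.32818
pics/g2.png [ 28   8  19  36 214] [176.54205607 257.8411215 ] 111.653984
pics/g3.png [  4  27  28  26 161] [156.7826087  271.68322981] 133.77397
```

View pics/g3.png

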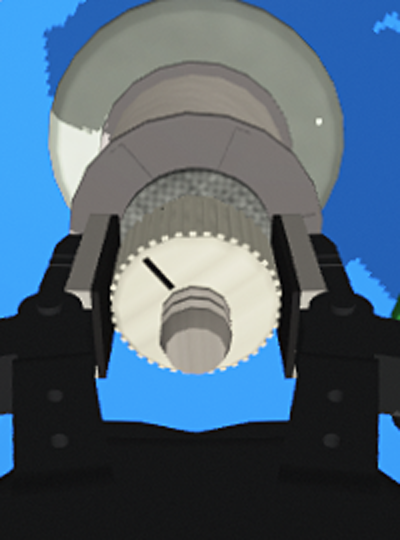

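The line has moved to (157,272), so the pads slipped about 20° on the knurl at the stop. The nut is bottomed. I record the line's world direction as the zero, then back off.

```bash
cat > ang.py <<'E'
import sys
from plant import ctrl
from h import *
zt=float(sys.argv[1])
c=ctrl.read_camera('wrist');g=cv2.cvtColor(c['image'],cv2.COLOR_RGB2GRAY)
if len(sys.argv)>2: cv2.imwrite(sys.argv[2],cv2.resize(c['image'][150:420,180:380],None,fx=2,fy=2)[:,:,::-1])
m=(g[258:308,242:315]<75).astype(np.uint8);k,lab,st,ce=cv2.connectedComponentsWithStats(m)
C=np.array([float(v) for v in (.6042,-.1518)])
for i in range(1,k):
    if 18<st[i,4]<150:
        y,x=np.nonzero(lab==i);P=np.array([ray(c,(a+242,b+258),zt,True)[:2] for a,b in zip(x,y)])
        v=cv2.fitLine(P.astype(np.float32),2,0,1e-5,1e-5).ravel()[:2];d=P.mean(0)-C
        v=v*np.sign(v@d);print(st[i],'mean',P.mean(0),'len',np.ptp(P@v),'fit',np.arctan2(v[1],v[0]),'from C',np.arctan2(d[1],d[0]))
s=ctrl.get_state();q=s['tcp_rot'];print('psi',2*np.arctan2(q[1],q[0]),s['wrist_torque'],s['eef_pos'])
E
python3 ang.py 0.117
```

```text
[ 9 21 16 15 53] mean [ 0.61505368 -0.1573881 ] len 0.008878878652365807 fit -0.4637848874402048 from C -0.47546302309134836
psi -1.1435942525262666 [-0.27485431  0.12637383  0.47682037] [ 0.60485924 -0.15370618  0.10822639]
```

>>> drive_tool:
  moves:
    - [[0,0,-0.157],[0,0,-0.0001],0.034]
    - [[0,0,-0.157],[0,0,-0.0001],0.034]
    - [[0,0,-0.157],[0,0,-0.0001],0.034]
    - [[0,0,-0.157],[0,0,-0.0001],0.034]
    - [[0,0,-0.157],[0,0,-0.0001],0.034]
  grip_force: 40

```text
time: 10.78
eef_pos: [0.606, -0.1526, 0.1088]
tcp_rot: [0.984, -0.178, 0.003, -0.001]
contact_force: [3.8, 2.1, -2.6]
opening: 0.428
finger_force: 40.3
```

>>> drive_tool:
  moves:
    - [[0,0,-0.157],[0,0,-0.0001],0.034]
    - [[0,0,-0.157],[0,0,-0.0001],0.034]
    - [[0,0,-0.157],[0,0,-0.0001],0.034]
    - [[0,0,-0.157],[0,0,-0.0001],0.034]
    - [[0,0,-0.157],[0,0,-0.0001],0.034]

```text
time: 11.4
eef_pos: [0.6059, -0.1509, 0.1093]
tcp_rot: [0.977, 0.212, 0.003, -0.001]
contact_force: [3.6, 6.7, -1.9]
opening: 0.428
finger_force: 40.4
```

>>> drive_tool:
  moves:
    - [[0,0,0],[0,0,0],0.034]
    - [[0,0,0],[0,0,0],0.034]

```text
time: 11.65
eef_pos: [0.6059, -0.1509, 0.1093]
tcp_rot: [0.978, 0.21, 0.003, -0.001]
contact_force: [3.6, 7.1, -1.6]
opening: 0.432
finger_force: 40.3
```

```bash
python3 ang.py 0.118 pics/g4.png; python3 look.py
```

```text
[10 20 15 16 56] mean [ 0.60963554 -0.14067818] len 0.00898888810827117 fit 1.0649801444563138 from C 1.116207066380498
psi 0.42344385525041617 [ 1.11896564 -0.47536902  0.10719877] [ 0.60592219 -0.15083185  0.10927927]
11.7 psi 0.42344385525041617 q6 0.735629019542143 [0.6059, -0.1508, 0.1093] [2.7867, 6.0067, -2.2314] tq [1.119, -0.4754, 0.1072] 0.4298477958411429 40.33506095409393
```

View pics/g4.png

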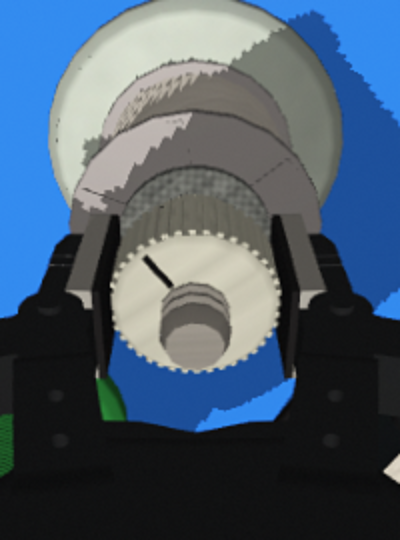

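The line is at (157,272) in the crop, the same place relative to the jaws as at the stop, so there was no slip. The tool turned back 1.567 rad, and the line's world direction changed by 1.53 to 1.59 rad. The nut is still firmly gripped, so I hand in.

```bash
python3 line.py pics/g3.png pics/g4.png; python3 -c "
from plant import ctrl
print(ctrl.sign_off())"
```

```text
pics/g3.png [  4  27  28  26 161] [156.7826087  271.68322981] 133.77397
pics/g4.png [  4  24  28  29 180] [156.82222222 270.54444444] 133.3009
the job is handed in; nothing more can be done
None
```

The solder-reel nut was run down to its stop, backed off a quarter turn (1.57 rad by tool angle, 1.53–1.59 rad by camera) and is still held in the gripper at about 40 N; the pads slipped about 20° on the knurl at the stop, so I took the zero from the nut's dark line, and I have handed the job in.

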